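Shim the rocking microscope stand

TASK

The microscope stand rocks because one foot of its base, the one nearest the wooden wedge, is too short. Push the wedge along the table, thin end first, under that foot until the stand sits level and no longer rocks, and move the stand only by the wedge, not by hand. Then press down lightly with a fingertip on the round black cap above that foot to prove that it stays firm; do not lift the wedge off the table, and leave everything else where it stands.

Things in the scene. Friction and masses are not known exactly. Their poses are not given: they have to be found in the camera images.
- scope: Fixed footing of a heavy microscope boom stand, which cannot slide, only rock. Origin on the table under the centre of its teal base plate (250 x 200 x 14 mm, top 42 mm above the table when level); x along the 250 mm side (away from the robot at yaw 0), y along the 200 mm side. Feet at (+-105, +-80) mm; the one at (-105, -80) is short, and it rocks on the two beside it.
- rock (a joint): Rocking angle of the stand, rad. 0 = level, a firm stop, where the opposite foot is down; about 0.063 = sunk, with the short foot down on the table, where its weight (about 4 N on that foot) holds it at the start. One rad is 127 mm of height at the short foot.
- short_foot (a point): Lowest point of the short foot, a black rubber dome of 14 mm radius, so that the wedge's thin end can slip under it. It is about 0.3 mm above the table when sunk and 8.3 mm above it when level. Carried by the stand.
- foot_cap (a point): Centre of the upper face of the round black cap (26 mm across, 10 mm high) that stands on the plate directly over the short foot; 52 mm above the table when level. Firm, no travel of its own. The other corners have like caps. Carried by the stand.
- wedge: Loose wooden wedge, 50 g, 80 long, 42 wide, 16 mm high at its thick end, 2 mm at its thin end, flat below, evenly sloped above. Origin at the centre of its underside; +x to the thin end. It lies on the stand's -y side, thin end roughly towards the short foot, 20 to 80 mm short of it, a little crooked. Level comes with the foot's centre about 35 mm in from the thin end; 4 to 10 N drives it; friction then holds it.
- pillar (a point): Centre of the top of the stand's steel pillar, 34 mm thick, 402 mm above the table. The boom runs from it to the stand's +y side, 360 mm above the table, to the microscope head some 320 mm away, whose lowest part is 210 mm above the table. Keep clear.
- block: Bystander: loose flat wooden square, 45 x 45 x 12 mm. Origin at the centre of its underside.
- spool: Bystander: loose metal spool, 52 mm across, 40 mm high, standing. Origin at the centre of its underside.
- driver: Bystander: loose screwdriver, 150 mm long, lying. Origin under its middle.
- flux: Bystander: loose white bottle with a blue cap, 56 mm across, 120 mm high. Origin at the centre of its underside.
- pack: Bystander: loose black battery pack, 70 x 130 x 22 mm. Origin at the centre of its underside.
- redbox: Bystander: loose red box, 60 x 80 x 40 mm. Origin at the centre of its underside.
- collar: Bystander: loose steel ring, 32 mm across, 12 mm high. Origin at the centre of its underside.

How it is judged (in metres and radians):
On the way, in this order (a step that is already met when the one before it is completed fails the run):
1. the wedge carries the short foot and the stand is level (value of joint rock below 0.008 rad and contact force between wedge and scope above 1 N and horizontal distance between short_foot and wedge below 0.035 m), for 0.2 s.
2. a fingertip presses on the cap and the stand stays level (value of joint rock below 0.008 rad and contact force between wedge and scope above 1 N and contact force between the fingers and scope above 2 N and horizontal distance between the grasp point and foot_cap below 0.05 m), for 0.1 s.
At the end, for the whole second after the job is handed in: The stand is level (rocking angle under 0.008 rad, 1 mm at the foot), its short foot is carried by the wedge (over 1 N; wedge origin within 35 mm of the foot seen from above), and the wedge lies flat on the table at rest (all of step 1 and angle between wedge's own z axis and vertical below 0.06 rad and height (world z) of wedge below 0.006 m and linear speed of wedge below 0.01 m/s); the robot touches nothing.
It fails at once if the wedge is lifted off the table (over 10 mm) (height (world z) of wedge above 0.01 m).
It fails at once if the stand is moved by hand: the fingers bear on it (over 3 N) while it is not level (contact force between the fingers and scope above 3 N and value of joint rock above 0.015 rad).
It fails at once if the stand is pressed hard (over 50 N) (contact force between the fingers and scope above 50 N).
It fails at once if a bystander is displaced by more than 30 mm (distance of any of block, spool, driver, flux, pack, redbox, collar from where it was at the start of the episode above 0.03 m).
It also fails if it takes over 54 s, if anything falls off the work surface, if the arm or the gripper's body presses on something with over 40 N, if the wrist force passes 120 N, or if a joint passes its speed limit or range.

ROBOT

A 7-joint arm with a two-finger parallel gripper is mounted at the origin on the work surface. World frame = base frame: x ahead of the robot, y to its left, z up, the work surface at z = 0. Lengths are in mm, angles in rad, forces in N, time in s.
With the tool pointing down it reaches from about 400 to 850 mm from the base axis. Payload 10.4 kg.
Tool frame: the origin (TCP) lies midway between the tips of the shut fingers; the grasp point (between the pads) lies 19 mm behind it; z points along the fingers, y is the line along which they close (so a half turn about z gives the same grasp; the last joint's range is limited). The gripper opens to 87 mm and grips with 3 to 60 N. Pads are 19 mm wide; open, the fingers measure 117 mm over their backs; the gripper's body (75 mm by 190 mm) begins 51 mm behind the grasp point.
Start: joints at [-1.228, 0.332, -0.065, 1.46, 0.022, 1.35, -0.088], TCP at [223.549, 583.676, 222.576] pointing down, gripper open.
Joint ranges: [-2.6, 2.6], [-0.5, 2.12], [-1.47, 1.34], [0.16, 2.42], [-1.27, 4.41], [0.06, 2.06], [-2.6, 2.6]. Speed limits (rad/s): [2.22, 2.22, 2.79, 2.79, 3.14, 3.14, 3.14].

INTERFACE

Orientations are given as [roll, pitch, yaw] about the fixed x, y, z axes, in that order (R = Rz(yaw) Ry(pitch) Rx(roll)).
In Python, from bench import bot gives the robot as it stands. The module is installed in compiled form; this text tells all that it offers.
- The arm moves only by the tool arm_command, never from a script. Its argument "steps" is a list of rows, each an object with "claw": the gripper's target within -1 to 1 (fully open at 1, half-way at 0, shut at -1); "delta_pos": the shift along the tool's x, y, z in units of 2 cm (1.0 is 2 cm), a list of three; "rotation": the turn, a rotation vector about the tool's x, y, z in units of 5 degrees (1.0 is 5 degrees), a list of three. A call has 1 to 12 rows; each row shifts and turns the commanded pose from where the row before left it, along the tool's axes as they then stand; what a row does not reach is not made up. A row lasts 1/10 s, in which the tool goes at most 50 mm and 8.59 degrees, less where a joint would pass 70% of its speed; a pose out of reach is approached as far as the arm can. A call with a number of a shift or a turn outside -1 to 1 is refused whole. A call with a gripper value outside its range is refused whole. The fingers move at their own pace and stop on an object; the grip force is fixed at half the most. Time passes only in rows, so rows that do not move let the fingers close. It gives the time, the measured TCP pose, the force, the opening and the grip force at its end, in the units of the state.
- bot.get_obs(): the state, without advancing time (a new reading comes with each control period).
- bot.camera(name): name is "side" or "top" or "wrist"; returns the picture (480x640x3 uint8, blue, green, red); there is no depth.
- bot.camera_info(name): a dict with "fx", "fy", "cx", "cy" (pixels), "rvec" (rotation vector, rad) and "tvec" (3), from world to camera coordinates, as OpenCV has them; the wrist camera has in their place "tool_from_camera" (4x4, takes a point from camera to tool coordinates, whose origin is the TCP and whose axes are the flange's). Camera axes: x right, y down, z forward; pixel columns grow to the right and rows downward; lengths in mm; the calibration is good to about 2 mm. A picture is of the moment at which its call begins: read the wrist's pose just before it. camera_info takes no time and is no camera call.
- bot.hand_in(): hands the job in; it is judged then, once.
Trained networks look in the newest picture that a camera, given by its name, has taken for a name from the list of things; names that differ only in an ending like _2 or _b are one class to them, and where a whole thing is asked for, a point or a joint stands for the part that bears it (a point fixed in the world has none). Each returns a list of dicts, best first, with "p" (0 to 1); they miss things now and then, are a little off and sometimes report something else, mostly with a low value. They report only what shows in the picture. A call takes as long as a camera call.
- bot.search_frame(camera, target): "extent" ([left, top, width, height] as shares, 0 to 1, of the picture: columns of its width, rows of its height, round what is visible of it).
- bot.spot_point(camera, target): "xy" ([column, row] as shares, 0 to 1, of the picture: columns of its width, rows of its height: a listed point, or the origin of a listed thing).
The state is a dict: "t": time; "joint_positions": joint angles; "joint_vel": joint speeds; "joint_efforts": joint torques, N m; "tcp_pos": TCP position; "ee_rot": TCP orientation; "force": force on the tool from outside, world axes, zero at the start; "ft_torque": the same for the moment, N m; "gripper_width": finger opening in mm; "grasp_force": force on a finger pad.
Only numpy, scipy, OpenCV 4.12 (cv2) and the standard library are available. Lean on these libraries where they do the work, as an engineer would, in place of code of your own. Each camera call takes 0.05 s, during which the arm holds its last target. There are 200 camera calls.

## Working session

There is one attempt and no reset: what is moved stays moved. The work goes in short steps, Python scripts to look and compute and a tool call to move; the robot and the scene stay as the last step left them, time stands still between calls to the robot, and variables do not carry over. Pictures are saved under pics/ and viewed, at most 10 in all, crops included, and the job is handed in when it is done.

Besides the shell and the picture viewer there is one more tool, called after "Call:" as a command line: name --argument value ..., lists and objects as JSON in quotes. arm_command: Moves the arm, as the interface text tells. Its arguments: {"type":"object","properties":{"steps":{"type":"array"}},"required":["steps"]}

```bash
mkdir -p pics; cat > h.py <<'E'
import numpy as np, cv2
from bench import bot
def ray(cam,u,v):
    i=bot.camera_info(cam); d=np.array([(u-i['cx'])/i['fx'],(v-i['cy'])/i['fy'],1.])
    R=cv2.Rodrigues(np.array(i['rvec'],float))[0]; t=np.array(i['tvec'],float).ravel()
    return -R.T@t, R.T@d
def at_z(cam,u,v,z):
    o,d=ray(cam,u,v); return (o+d*(z-o[2])/d[2]).round(1)
E
python3 - <<'E'
from h import *
for c in('top','side'):
    cv2.imwrite(f'pics/{c}0.png',bot.camera(c))
    for n,z in(('wedge',0),('short_foot',0),('foot_cap',44),('scope',0),('pillar',402),('block',0),('spool',0),('driver',0),('flux',0),('pack',0),('redbox',0),('collar',0)):
        r=bot.spot_point(c,n)[:2]
        print(c,n,[(round(q['p'],2),round(q['xy'][0]*640),round(q['xy'][1]*480),at_z(c,q['xy'][0]*640,q['xy'][1]*480,z)[:2]) for q in r])
print(bot.get_obs())
E
```

```text
top wedge [(0.71, 334, 239, array([540.7, -78.8]))]
top short_foot [(0.6, 299, 238, array([539.5,  26.7]))]
top foot_cap []
top scope [(0.56, 274, 205, array([638.8, 104.7]))]
top pillar [(0.96, 246, 154, array([686.8, 130.2])), (0.21, 370, 193, array([ 606.1, -149.7]))]
top block [(0.69, 308, 273, array([435.4,  -5.3]))]
top spool [(0.67, 327, 194, array([674.2, -55.8])), (0.2, 305, 274, array([432.8,   4.1]))]
top driver [(0.52, 372, 191, array([ 689.8, -189.5])), (0.18, 211, 283, array([397.8, 282.2]))]
top flux [(0.6, 210, 281, array([404.7, 286.3])), (0.46, 502, 284, array([ 418.8, -582.5]))]
top pack [(0.75, 505, 284, array([ 417.5, -591.9]))]
top redbox [(0.73, 149, 244, array([509.6, 473.1]))]
top collar [(0.64, 232, 311, array([319.6, 217.6]))]
side wedge [(0.54, 335, 275, array([543.1, -91.4]))]
side short_foot [(0.85, 316, 293, array([541. ,  13.1]))]
side foot_cap [(0.79, 317, 285, array([539.4,   9.5]))]
side scope [(0.67, 276, 296, array([641.7, 112.1]))]
side pillar [(0.77, 252, 210, array([695.3, 124.7]))]
side block [(0.43, 254, 211, array([ 986.3, -126. ]))]
side sp
[... 289 characters left out ...]
oint_positions': array([-1.22757225,  0.33222406, -0.06472724,  1.46010315,  0.02160276,
        1.34990967, -0.08851583]), 'joint_vel': array([ 0.00042323, -0.00125312, -0.00096352, -0.00201839,  0.00048215,
        0.00102482,  0.00035703]), 'joint_efforts': array([-4.65847406e-04, -6.23035598e+01,  2.43202964e-02, -3.90133917e+01,
       -6.12140237e-02,  3.13674530e-02,  6.59684616e-06]), 'tcp_pos': array([223.54869544, 583.66972019, 222.55904974]), 'ee_rot': array([ 3.14154306e+00, -2.37987208e-05,  2.77578241e+00]), 'force': array([-0.09106634, -0.96669971, -0.26543321]), 'ft_torque': array([ 0.03157406, -0.03488812,  0.02622891]), 'grasp_force': 0.0, 'gripper_width': 86.8901887813346}
```

View pics/top0.png

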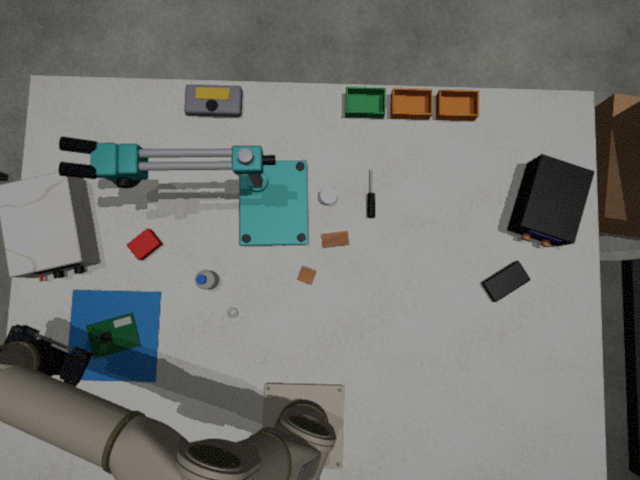

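View pics/side0.png

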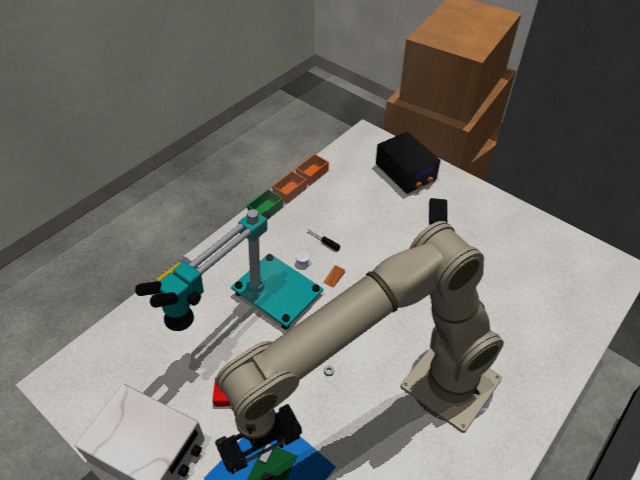

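The top picture shows the teal plate with its short-foot cap near (302,237), the wedge at (335,239) with the block below it at (307,275), and the spool at (328,196). In the side picture the wedge is at (335,275), and the cap is near (285,322) or (320,292). I'm moving above the wedge for a close look.

Call:
arm_command --steps '[{"claw":1,"delta_pos":[-1,-0.9,0],"rotation":[0,0,1]},{"claw":1,"delta_pos":[-1,-0.8,0],"rotation":[0,0,1]},{"claw":1,"delta_pos":[-1,-0.7,0],"rotation":[0,0,1]},{"claw":1,"delta_pos":[-1,-0.5,0],"rotation":[0,0,1]},{"claw":1,"delta_pos":[-1,-0.4,0],"rotation":[0,0,1]},{"claw":1,"delta_pos":[-1,-0.2,0],"rotation":[0,0,1]},{"claw":1,"delta_pos":[-1,0,0],"rotation":[0,0,1]},{"claw":1,"delta_pos":[-1,0.1,0],"rotation":[0,0,1]},{"claw":1,"delta_pos":[-1,0.2,0],"rotation":[0,0,1]},{"claw":1,"delta_pos":[-1,0.3,0],"rotation":[0,0,1]},{"claw":1,"delta_pos":[-1,0.3,0],"rotation":[0,0,1]},{"claw":1,"delta_pos":[-1,0.3,0],"rotation":[0,0,1]}]'

```text
t: 2.5
tcp_pos: [363.6, 360.2, 222.7]
ee_rot: [3.141, -0.0, 1.725]
force: [-0.2, -0.2, 0.4]
gripper_width: 87.0
grasp_force: 0.0
```

```bash
python3 - <<'E'
from h import *
o=bot.get_obs();print(o['tcp_pos'],o['ee_rot'],o['joint_positions']);print(bot.camera_info('wrist'))
E
```

```text
[363.61643724 360.22439321 222.66777656] [ 3.14134669e+00 -2.98950283e-04  1.72497618e+00] [-1.02892919  0.0775926   0.16809218  1.76538139 -0.01353169  1.29935039
 -0.70353009]
{'fx': 351.22308121206953, 'fy': 351.22308121206953, 'cx': 315.69009168538355, 'cy': 242.0068951488538, 'tool_from_camera': array([[-2.60869397e-05, -9.62690729e-01, -2.70604063e-01,
         7.46581237e+01],
       [ 9.99999879e-01, -1.58158299e-04,  4.66255350e-04,
         5.91318681e-01],
       [-4.91657981e-04, -2.70604018e-01,  9.62690617e-01,
        -1.63428397e+02],
       [ 0.00000000e+00,  0.00000000e+00,  0.00000000e+00,
         1.00000000e+00]])}
```

Call:
arm_command --steps '[{"claw":1,"delta_pos":[-1,0.2,0],"rotation":[0,0,0.9]},{"claw":1,"delta_pos":[-1,0.2,0],"rotation":[0,0,0.9]},{"claw":1,"delta_pos":[-1,0.3,0],"rotation":[0,0,0]},{"claw":1,"delta_pos":[-1,0.3,0],"rotation":[0,0,0]},{"claw":1,"delta_pos":[-1,0.3,0],"rotation":[0,0,0]},{"claw":1,"delta_pos":[-1,0.3,0],"rotation":[0,0,0]},{"claw":1,"delta_pos":[-1,0.3,0],"rotation":[0,0,0]},{"claw":1,"delta_pos":[-1,0.3,0],"rotation":[0,0,0]},{"claw":1,"delta_pos":[-1,0.3,0],"rotation":[0,0,0]},{"claw":1,"delta_pos":[-1,0.3,0],"rotation":[0,0,0]},{"claw":1,"delta_pos":[-1,0.3,0],"rotation":[0,0,0]},{"claw":1,"delta_pos":[-1,0.3,0],"rotation":[0,0,0]}]'

```text
t: 3.7
tcp_pos: [436.1, 121.4, 222.7]
ee_rot: [3.141, -0.0, 1.572]
force: [0.2, -0.7, -0.0]
gripper_width: 87.1
grasp_force: 0.0
```

Call:
arm_command --steps '[{"claw":1,"delta_pos":[-1,0.3,0],"rotation":[0,0,0]},{"claw":1,"delta_pos":[-1,0.3,0],"rotation":[0,0,0]},{"claw":1,"delta_pos":[-1,0.3,0],"rotation":[0,0,0]},{"claw":1,"delta_pos":[-1,0.3,0],"rotation":[0,0,0]},{"claw":1,"delta_pos":[-1,0.3,0],"rotation":[0,0,0]},{"claw":1,"delta_pos":[-1,0.3,0],"rotation":[0,0,0]},{"claw":1,"delta_pos":[-1,0.3,0],"rotation":[0,0,0]},{"claw":1,"delta_pos":[-1,0.3,0],"rotation":[0,0,0]},{"claw":1,"delta_pos":[-1,0.3,0],"rotation":[0,0,0]},{"claw":1,"delta_pos":[-1,0.3,0],"rotation":[0,0,0]},{"claw":1,"delta_pos":[0,0,0],"rotation":[0,0,0]}]'

```text
t: 4.8
tcp_pos: [496.3, -80.5, 222.8]
ee_rot: [3.141, 0.001, 1.568]
force: [-0.2, 0.1, 0.2]
gripper_width: 87.0
grasp_force: 0.0
```

```bash
cat >> h.py <<'E'
from scipy.spatial.transform import Rotation as Ro
def wz(o,u,v,z):
    i=bot.camera_info('wrist'); T=i['tool_from_camera']
    R=Ro.from_euler('xyz',o['ee_rot']).as_matrix()
    d=R@T[:3,:3]@np.array([(u-i['cx'])/i['fx'],(v-i['cy'])/i['fy'],1.]); p=o['tcp_pos']+R@T[:3,3]
    return (p+d*(z-p[2])/d[2]).round(1)
def look(name,pts):
    o=bot.get_obs(); im=bot.camera('wrist'); cv2.imwrite(f'pics/{name}.png',im)
    print(o['tcp_pos'].round(1),o['ee_rot'].round(3),o['force'].round(1))
    for n,z in pts:
        print(n,[(round(q['p'],2),round(q['xy'][0]*640),round(q['xy'][1]*480),wz(o,q['xy'][0]*640,q['xy'][1]*480,z)[:2]) for q in bot.spot_point('wrist',n)[:2]])
    return o,im
E
python3 - <<'E'
from h import *
look('w1',[('wedge',0),('short_foot',0),('foot_cap',44),('scope',0),('block',0)])
E
```

```text
[496.3 -80.5 222.8] [3.141e+00 1.000e-03 1.568e+00] [-0.2  0.1  0.2]
wedge [(0.61, 352, 209, array([537.6, -76.4]))]
short_foot [(0.88, 356, 112, array([539.1,  24.7]))]
foot_cap [(0.74, 361, 114, array([538.8,  19.5]))]
scope [(0.75, 464, 19, array([641. , 109.7]))]
block [(0.89, 253, 135, array([431.1,   2.8]))]
```

View pics/w1.png

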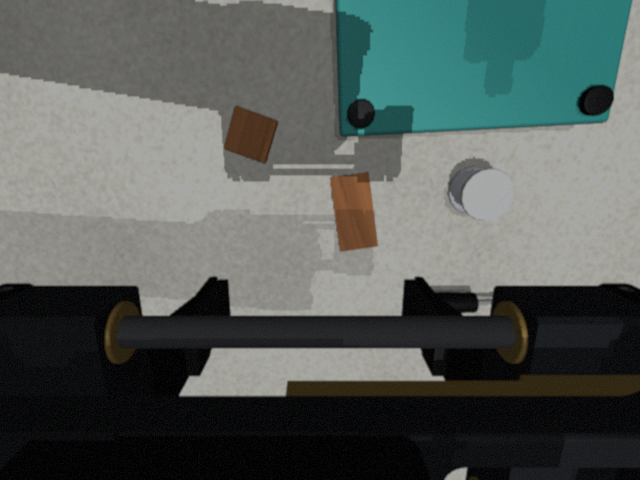

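The wrist picture shows the wedge with its thin end at (332,176)–(368,173) and thick end at (341,250)–(377,246). The cap over the short foot is at (361,113), the block at (251,135), and the spool at (487,193).

```bash
python3 - <<'E'
from h import *
o=bot.get_obs()
a,b=wz(o,332,176,2),wz(o,368,173,2); c,d=wz(o,341,250,16),wz(o,377,246,16)
print(a,b,c,d,np.linalg.norm(a-b),np.linalg.norm(c-d))
m,n=(a+b)/2,(c+d)/2; print(m,n,(m+n)/2,np.linalg.norm(m-n),np.degrees(np.arctan2(*(m-n)[1::-1])))
for p in((340,135),(608,122)): print(wz(o,*p,42))
print(wz(o,361,114,46),wz(o,597,99,52))
E
```

```text
[514.1 -35.8   2. ] [552.8 -32.6   2. ] [ 524.6 -115.    16. ] [ 564.  -110.3   16. ] 38.83207437158096 39.679339712248215
[533.45 -34.2    2.  ] [ 544.3  -112.65   16.  ] [538.875 -73.425   9.   ] 80.42465418017039 97.87431932341664
[519.2   5.6  42. ]
[767.8  17.7  42. ]
[537.7  23.9  46. ] [745.8  36.4  52. ]
```

Call:
arm_command --steps '[{"claw":1,"delta_pos":[-0.21,0.75,1],"rotation":[0,0,0]},{"claw":1,"delta_pos":[-0.21,0.75,1],"rotation":[0,0,0]},{"claw":1,"delta_pos":[0,0.75,1],"rotation":[0,0,0]},{"claw":1,"delta_pos":[0,0,1],"rotation":[0,0,-0.8]},{"claw":1,"delta_pos":[0,0,1],"rotation":[0,0,-0.8]},{"claw":1,"delta_pos":[0,0,1],"rotation":[0,0,0]},{"claw":1,"delta_pos":[0,0,1],"rotation":[0,0,0]},{"claw":1,"delta_pos":[0,0,1],"rotation":[0,0,0]},{"claw":1,"delta_pos":[0,0,0.8],"rotation":[0,0,0]},{"claw":1,"delta_pos":[0,0,0.7],"rotation":[0,0,0]},{"claw":1,"delta_pos":[0,0,0.5],"rotation":[0,0,0]},{"claw":1,"delta_pos":[0,0,0],"rotation":[0,0,0]}]'

```text
t: 6.3
tcp_pos: [540.3, -85.8, 21.4]
ee_rot: [-3.14, -0.0, 1.712]
force: [-0.0, 0.6, -0.1]
gripper_width: 86.6
grasp_force: 0.0
```

```bash
python3 - <<'E'
from h import *
look('w2',[('wedge',0),('short_foot',0),('foot_cap',44)])
E
```

```text
[540.3 -85.8  21.4] [-3.14  -0.     1.712] [-0.   0.6 -0.1]
wedge [(0.72, 313, 270, array([538.6, -79.5]))]
short_foot []
foot_cap [(0.97, 350, 55, array([538.5,  20.4]))]
```

View pics/w2.png

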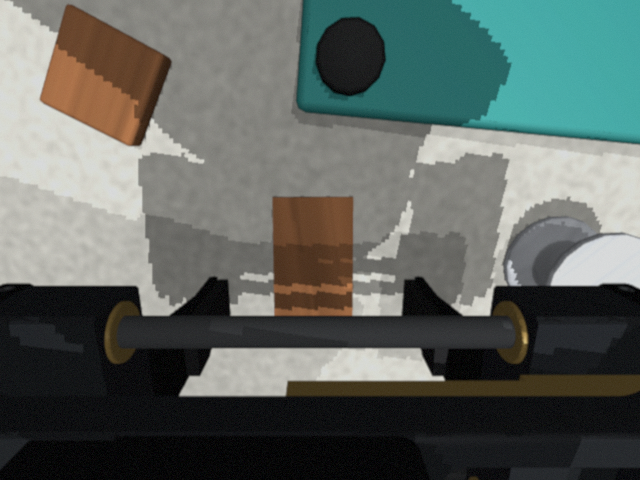

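The wedge now lies straight along the tool axis, centred between the fingers, with its thin end at row 197 and columns 273–353. The cap is at (351,55). I'm lowering and gripping the wedge.

Call:
arm_command --steps '[{"claw":1,"delta_pos":[-0.1,0,0.4],"rotation":[0,0,0]},{"claw":1,"delta_pos":[0,0,0.35],"rotation":[0,0,0]},{"claw":-0.2,"delta_pos":[0,0,0],"rotation":[0,0,0]},{"claw":-0.2,"delta_pos":[0,0,0],"rotation":[0,0,0]},{"claw":-0.2,"delta_pos":[0,0,0],"rotation":[0,0,0]},{"claw":-0.2,"delta_pos":[0,0,0],"rotation":[0,0,0]},{"claw":-0.2,"delta_pos":[0,0,0],"rotation":[0,0,0]},{"claw":-0.2,"delta_pos":[0,0,0],"rotation":[0,0,0]},{"claw":-0.2,"delta_pos":[0,0,0],"rotation":[0,0,0]},{"claw":-0.2,"delta_pos":[0,0,0],"rotation":[0,0,0]}]'

```text
t: 7.5
tcp_pos: [541.3, -88.1, 7.6]
ee_rot: [3.142, -0.0, 1.711]
force: [-1.0, 0.6, 0.7]
gripper_width: 41.0
grasp_force: 30.0
```

```bash
python3 - <<'E'
from h import *
o,_=look('w3',[('wedge',0),('foot_cap',44)])
a,b=wz(o,273,197,2),wz(o,353,197,2);print(a,b,o['gripper_width'],o['grasp_force'])
E
```

```text
[541.3 -88.1   7.6] [ 3.142 -0.     1.711] [-1.   0.6  0.7]
wedge [(0.92, 316, 277, array([541.1, -80.3]))]
foot_cap [(0.77, 351, 34, array([538.,  21.]))]
[514.7 -41.6   2. ] [552.9 -36.2   2. ] 41.03107975532274 29.998598992824554
```

Call:
arm_command --steps '[{"claw":-0.2,"delta_pos":[0,0,0],"rotation":[0,0,0.8]},{"claw":-0.2,"delta_pos":[0,0,0],"rotation":[0,0,0.8]},{"claw":-0.2,"delta_pos":[0.4,-0.15,0],"rotation":[0,0,0]},{"claw":-0.2,"delta_pos":[0.4,0,0],"rotation":[0,0,0]},{"claw":-0.2,"delta_pos":[0.4,0,0],"rotation":[0,0,0]},{"claw":-0.2,"delta_pos":[0.4,0,0],"rotation":[0,0,0]},{"claw":-0.2,"delta_pos":[0.3,0,0],"rotation":[0,0,0]},{"claw":-0.2,"delta_pos":[0,0,0],"rotation":[0,0,0]}]'

```text
t: 8.45
tcp_pos: [538.5, -48.5, 7.6]
ee_rot: [3.142, -0.001, 1.574]
force: [0.0, 0.7, 1.9]
gripper_width: 41.1
grasp_force: 30.0
```

```bash
python3 - <<'E'
from h import *
look('w4',[('wedge',0),('short_foot',0),('foot_cap',44)])
E
```

```text
[538.5 -48.5   7.6] [ 3.142e+00 -1.000e-03  1.574e+00] [0.  0.7 1.9]
wedge [(0.59, 314, 277, array([538.4, -40.7]))]
short_foot []
foot_cap [(0.84, 315, 159, array([538.7,  20.9]))]
```

View pics/w4.png

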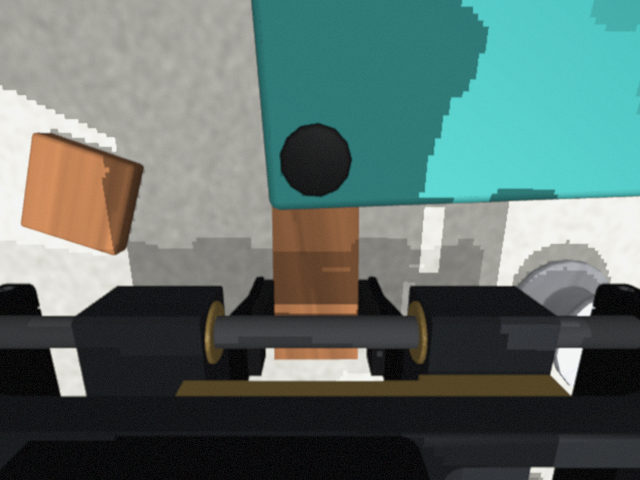

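The wedge (columns 273–358) is lined up with the cap at (315,159) and just reaches under the plate. I'll advance while gripping, then push from behind.

Call:
arm_command --steps '[{"claw":-0.2,"delta_pos":[0.25,0,0],"rotation":[0,0,0]},{"claw":-0.2,"delta_pos":[0.25,0,0],"rotation":[0,0,0]},{"claw":-0.2,"delta_pos":[0.25,0,0],"rotation":[0,0,0]},{"claw":-0.2,"delta_pos":[0.25,0,0],"rotation":[0,0,0]},{"claw":-0.2,"delta_pos":[0,0,0],"rotation":[0,0,0]}]'

```text
t: 9.15
tcp_pos: [538.3, -30.1, 7.5]
ee_rot: [3.141, 0.001, 1.572]
force: [-0.3, -1.6, 2.9]
gripper_width: 41.3
grasp_force: 30.0
```

```bash
python3 - <<'E'
from h import *
o=bot.get_obs();print(wz({**o,'tcp_pos':np.array([538.5,-48.5,7.6])},315,358,16))
look('w5',[('wedge',0),('foot_cap',46)])
E
```

```text
[538.8 -78.2  16. ]
[538.3 -30.1   7.5] [3.141e+00 1.000e-03 1.572e+00] [-0.3 -1.6  2.9]
wedge [(0.91, 317, 274, array([539.4, -20.7]))]
foot_cap [(0.82, 316, 211, array([538.9,  21.3]))]
```

Call:
arm_command --steps '[{"claw":0.4,"delta_pos":[0,0,0],"rotation":[0,0,0]},{"claw":0.4,"delta_pos":[0,0,0],"rotation":[0,0,0]},{"claw":0.4,"delta_pos":[0,0,0],"rotation":[0,0,0]},{"claw":0.4,"delta_pos":[-0.7,0,0],"rotation":[0,0,0]},{"claw":0.4,"delta_pos":[-0.8,0,0],"rotation":[0,0,0]},{"claw":0.4,"delta_pos":[-0.8,0,0],"rotation":[0,0,0]},{"claw":0.4,"delta_pos":[-0.7,0,0],"rotation":[0,0,0]},{"claw":-1,"delta_pos":[0,0,0],"rotation":[0,0,0]},{"claw":-1,"delta_pos":[0,0,0],"rotation":[0,0,0]},{"claw":-1,"delta_pos":[0,0,0],"rotation":[0,0,0]},{"claw":-1,"delta_pos":[0,0,0],"rotation":[0,0,0]},{"claw":-1,"delta_pos":[0,0,0],"rotation":[0,0,0]}]'

```text
t: 10.5
tcp_pos: [538.4, -89.4, 7.5]
ee_rot: [-3.142, -0.0, 1.573]
force: [-0.5, -0.4, -0.4]
gripper_width: 28.6
grasp_force: 0.0
```

Call:
arm_command --steps '[{"claw":-1,"delta_pos":[0,0,0],"rotation":[0,0,0]},{"claw":-1,"delta_pos":[0,0,0],"rotation":[0,0,0]},{"claw":-1,"delta_pos":[0,0,0],"rotation":[0,0,0]}]'

```text
t: 10.8
tcp_pos: [538.3, -90.0, 7.5]
ee_rot: [3.142, -0.0, 1.572]
force: [-0.7, -0.2, 0.6]
gripper_width: 5.4
grasp_force: 0.0
```

```bash
python3 - <<'E'
from h import *
look('w6',[('wedge',0),('foot_cap',46)])
E
```

```text
[538.3 -90.    7.5] [ 3.142 -0.     1.572] [-0.7 -0.2  0.6]
wedge [(0.95, 316, 153, array([538.8, -19.7]))]
foot_cap [(0.88, 315, 26, array([538.6,  20.4]))]
```

View pics/w6.png

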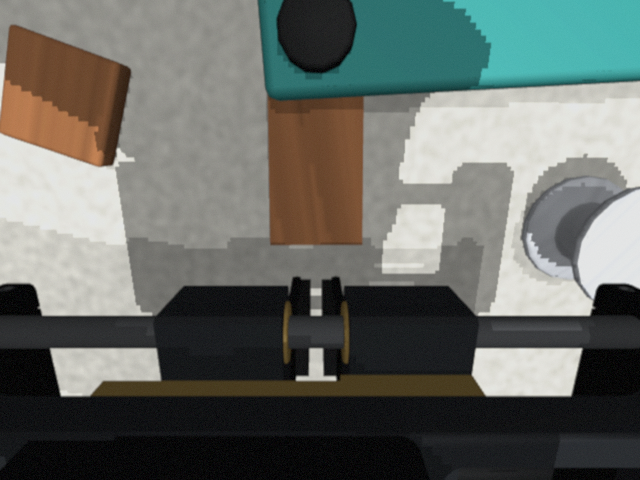

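The wedge is square to the fingers, with its thick end at row 244 and columns 270–362. The cap is at (316,25). Now the push from behind.

Call:
arm_command --steps '[{"claw":-1,"delta_pos":[0.5,0,0],"rotation":[0,0,0]},{"claw":-1,"delta_pos":[0.3,0,0],"rotation":[0,0,0]},{"claw":-1,"delta_pos":[0.2,0,0],"rotation":[0,0,0]},{"claw":-1,"delta_pos":[0.2,0,0],"rotation":[0,0,0]},{"claw":-1,"delta_pos":[0.2,0,0],"rotation":[0,0,0]},{"claw":-1,"delta_pos":[0.2,0,0],"rotation":[0,0,0]},{"claw":-1,"delta_pos":[0.2,0,0],"rotation":[0,0,0]},{"claw":-1,"delta_pos":[0.2,0,0],"rotation":[0,0,0]},{"claw":-1,"delta_pos":[0.2,0,0],"rotation":[0,0,0]}]'

```text
t: 11.85
tcp_pos: [538.1, -47.1, 7.5]
ee_rot: [-3.142, 0.001, 1.571]
force: [-0.7, -4.1, -1.3]
gripper_width: 0.2
grasp_force: 2.5
```

```bash
python3 - <<'E'
from h import *
look('w7',[('wedge',0),('foot_cap',50)])
E
```

```text
[538.1 -47.1   7.5] [-3.142e+00  1.000e-03  1.571e+00] [-0.7 -4.1 -1.3]
wedge []
foot_cap [(0.58, 320, 163, array([540. ,  21.4]))]
```

View pics/w7.png

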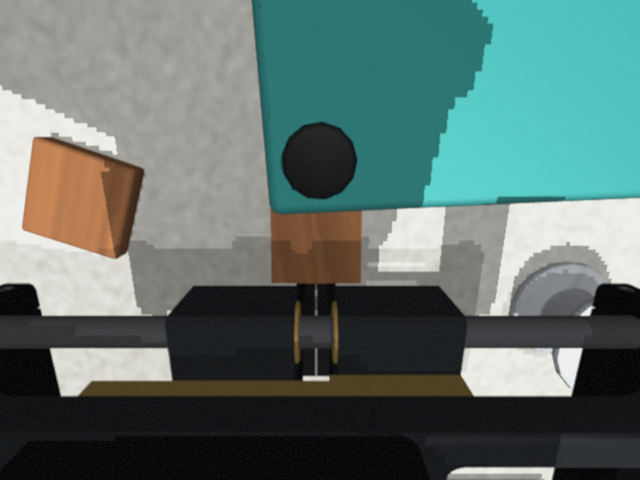

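Still square. The thick end is at row 283, the drive force is about 4 N, and the stand is rising.

Call:
arm_command --steps '[{"claw":-1,"delta_pos":[0.15,0,0],"rotation":[0,0,0]},{"claw":-1,"delta_pos":[0.15,0,0],"rotation":[0,0,0]},{"claw":-1,"delta_pos":[0.1,0,0],"rotation":[0,0,0]},{"claw":-1,"delta_pos":[0,0,0],"rotation":[0,0,0]}]'

```text
t: 12.4
tcp_pos: [538.3, -37.6, 7.5]
ee_rot: [-3.141, -0.0, 1.572]
force: [-0.4, -2.8, -1.8]
gripper_width: 0.5
grasp_force: 1.3
```

```bash
python3 - <<'E'
from h import *
o=bot.get_obs();print(o['tcp_pos'],o['force'],wz({**o,'tcp_pos':np.array([538.1,-47.1,7.5])},316,283,16))
E
```

```text
[538.26206437 -37.56261471   7.48173312] [-0.38810069 -2.79442923 -1.82374943] [538.8 -36.1  16. ]
```

Call:
arm_command --steps '[{"claw":-1,"delta_pos":[0.08,0,0],"rotation":[0,0,0]},{"claw":-1,"delta_pos":[0,0,0],"rotation":[0,0,0]}]'

```text
t: 12.6
tcp_pos: [538.2, -36.2, 7.5]
ee_rot: [-3.141, -0.0, 1.572]
force: [0.9, -3.1, -1.0]
gripper_width: 0.3
grasp_force: 1.4
```

Call:
arm_command --steps '[{"claw":-1,"delta_pos":[0.08,0,0],"rotation":[0,0,0]},{"claw":-1,"delta_pos":[0,0,0],"rotation":[0,0,0]}]'

```text
t: 12.8
tcp_pos: [538.2, -34.7, 7.5]
ee_rot: [-3.142, -0.0, 1.572]
force: [-0.5, -3.5, -1.4]
gripper_width: 0.5
grasp_force: 1.5
```

Call:
arm_command --steps '[{"claw":-1,"delta_pos":[0.08,0,0],"rotation":[0,0,0]},{"claw":-1,"delta_pos":[0,0,0],"rotation":[0,0,0]}]'

```text
t: 13.0
tcp_pos: [538.3, -33.0, 7.5]
ee_rot: [-3.142, -0.0, 1.572]
force: [-0.2, -3.2, -3.0]
gripper_width: 0.5
grasp_force: 1.5
```

Call:
arm_command --steps '[{"claw":-1,"delta_pos":[0.06,0,0],"rotation":[0,0,0]},{"claw":-1,"delta_pos":[0,0,0],"rotation":[0,0,0]}]'

```text
t: 13.2
tcp_pos: [538.2, -32.4, 7.5]
ee_rot: [-3.142, 0.0, 1.571]
force: [0.4, -5.0, -2.4]
gripper_width: 0.5
grasp_force: 2.4
```

Call:
arm_command --steps '[{"claw":-1,"delta_pos":[0.06,0,0],"rotation":[0,0,0]},{"claw":-1,"delta_pos":[0,0,0],"rotation":[0,0,0]}]'

```text
t: 13.4
tcp_pos: [538.2, -32.0, 7.5]
ee_rot: [3.142, 0.001, 1.571]
force: [-0.7, -6.7, -2.3]
gripper_width: 0.2
grasp_force: 3.7
```

```bash
python3 - <<'E'
from h import *
o,im=look('w8',[('wedge',0),('foot_cap',52),('short_foot',0)])
im2=bot.camera('side'); cv2.imwrite('pics/c8.png',np.hstack([cv2.resize(im[100:340,170:470],(400,320)),cv2.resize(im2[250:340,220:360],(400,320))]))
E
```

```text
[538.2 -32.    7.5] [3.142e+00 1.000e-03 1.571e+00] [-0.7 -6.7 -2.3]
wedge []
foot_cap [(0.78, 319, 206, array([539.7,  22.3]))]
short_foot []
```

View pics/c8.png

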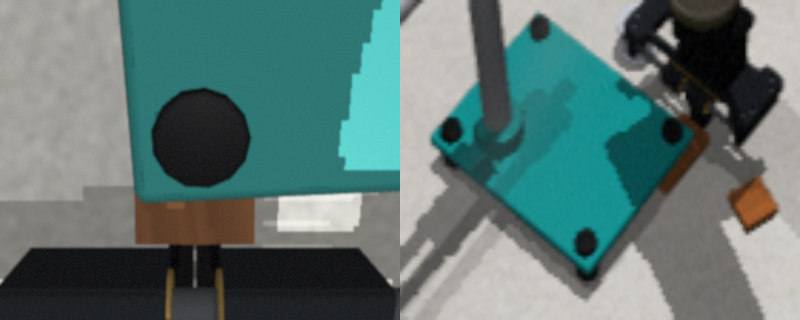

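The wedge sits square under the foot corner. Advance has stalled while the force climbs from 3.2 to 6.7 N, which fits the level stop being reached. I'll push slightly more to seat it firmly.

Call:
arm_command --steps '[{"claw":-1,"delta_pos":[0.08,0,0],"rotation":[0,0,0]},{"claw":-1,"delta_pos":[0,0,0],"rotation":[0,0,0]},{"claw":-1,"delta_pos":[0,0,0],"rotation":[0,0,0]}]'

```text
t: 13.95
tcp_pos: [538.1, -31.5, 7.5]
ee_rot: [3.142, 0.002, 1.57]
force: [0.4, -10.2, -2.2]
gripper_width: 0.2
grasp_force: 5.3
```

Call:
arm_command --steps '[{"claw":-1,"delta_pos":[0.08,0,0],"rotation":[0,0,0]},{"claw":-1,"delta_pos":[0,0,0],"rotation":[0,0,0]},{"claw":-1,"delta_pos":[0,0,0],"rotation":[0,0,0]}]'

```text
t: 14.25
tcp_pos: [538.1, -31.1, 7.5]
ee_rot: [3.141, 0.004, 1.569]
force: [0.7, -13.1, -2.0]
gripper_width: 0.4
grasp_force: 7.2
```

Call:
arm_command --steps '[{"claw":-1,"delta_pos":[-0.5,0,0],"rotation":[0,0,0]},{"claw":-1,"delta_pos":[-1,0,0],"rotation":[0,0,0]},{"claw":-1,"delta_pos":[0,0,-1],"rotation":[0,0,0]},{"claw":-1,"delta_pos":[0,0,-1],"rotation":[0,0,0]},{"claw":-1,"delta_pos":[0,0,-1],"rotation":[0,0,0]},{"claw":-1,"delta_pos":[0,0,-1],"rotation":[0,0,0]},{"claw":-1,"delta_pos":[0,0,0],"rotation":[0,0,0]}]'

```text
t: 14.95
tcp_pos: [540.2, -56.9, 90.2]
ee_rot: [3.137, -0.002, 1.572]
force: [0.4, -0.9, -0.7]
gripper_width: 0.5
grasp_force: 0.0
```

```bash
python3 - <<'E'
from h import *
o,im=look('w9',[('wedge',0),('foot_cap',52),('short_foot',8)])
E
```

```text
[540.2 -56.9  90.2] [ 3.137e+00 -2.000e-03  1.572e+00] [ 0.4 -0.9 -0.7]
wedge []
foot_cap [(0.8, 314, 133, array([539.8,  23.3]))]
short_foot [(0.73, 316, 134, array([541.3,  24.2]))]
```

View pics/w9.png

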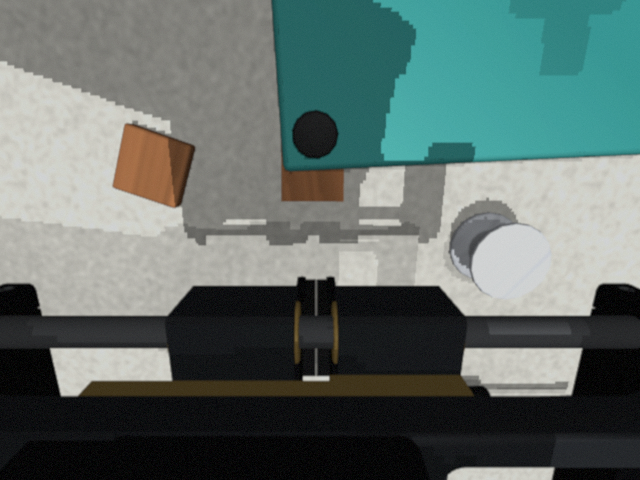

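The cap is at (315,134), i.e. about (540, 23), and the wedge is still square under the corner. Going over the cap and pressing.

Call:
arm_command --steps '[{"claw":-1,"delta_pos":[1,0,0],"rotation":[0,0,0]},{"claw":-1,"delta_pos":[1,0,0],"rotation":[0,0,0]},{"claw":-1,"delta_pos":[1,0,0],"rotation":[0,0,0]},{"claw":-1,"delta_pos":[0.9,0,0],"rotation":[0,0,0]},{"claw":-1,"delta_pos":[0,0,1],"rotation":[0,0,0]},{"claw":-1,"delta_pos":[0,0,0.6],"rotation":[0,0,0]},{"claw":-1,"delta_pos":[0,0,0],"rotation":[0,0,0]}]'

```text
t: 15.85
tcp_pos: [537.1, 19.9, 53.8]
ee_rot: [-3.139, 0.001, 1.571]
force: [-0.2, -1.4, 0.5]
gripper_width: 0.2
grasp_force: 0.0
```

Call:
arm_command --steps '[{"claw":-1,"delta_pos":[0,0,0.1],"rotation":[0,0,0]},{"claw":-1,"delta_pos":[0,0,0.1],"rotation":[0,0,0]},{"claw":-1,"delta_pos":[0,0,0],"rotation":[0,0,0]}]'

```text
t: 16.15
tcp_pos: [538.3, 19.6, 52.5]
ee_rot: [-3.141, -0.0, 1.57]
force: [-4.8, -0.7, 8.7]
gripper_width: 0.4
grasp_force: 4.7
```

Contact at z = 52.5 mm with 8.7 N confirms the stand is level and firm. I'll hold briefly, then withdraw.

Call:
arm_command --steps '[{"claw":-1,"delta_pos":[0,0,0.05],"rotation":[0,0,0]},{"claw":-1,"delta_pos":[0,0,0],"rotation":[0,0,0]},{"claw":-1,"delta_pos":[0,0,0],"rotation":[0,0,0]},{"claw":-1,"delta_pos":[0,0,0],"rotation":[0,0,0]}]'

```text
t: 16.55
tcp_pos: [538.3, 19.6, 52.3]
ee_rot: [-3.141, -0.001, 1.57]
force: [-10.1, -1.7, 21.2]
gripper_width: 0.7
grasp_force: 10.6
```

Call:
arm_command --steps '[{"claw":-1,"delta_pos":[0,0,-0.5],"rotation":[0,0,0]},{"claw":-1,"delta_pos":[0,0,-1],"rotation":[0,0,0]},{"claw":-1,"delta_pos":[0,0,-1],"rotation":[0,0,0]},{"claw":-1,"delta_pos":[-1,0,-1],"rotation":[0,0,0]},{"claw":-1,"delta_pos":[-1,0,-1],"rotation":[0,0,0]},{"claw":-1,"delta_pos":[-1,0,0],"rotation":[0,0,0]},{"claw":-1,"delta_pos":[-1,0,0],"rotation":[0,0,0]},{"claw":-1,"delta_pos":[0,0,0],"rotation":[0,0,0]},{"claw":-1,"delta_pos":[0,0,0],"rotation":[0,0,0]}]'

```text
t: 17.45
tcp_pos: [538.3, -59.9, 140.8]
ee_rot: [3.141, -0.0, 1.57]
force: [0.1, 0.5, 0.5]
gripper_width: 0.8
grasp_force: 0.0
```

```bash
python3 - <<'E'
from h import *
look('w10',[('wedge',0),('foot_cap',52),('short_foot',8),('block',0)])
E
```

```text
[538.3 -59.9 140.8] [ 3.141 -0.     1.57 ] [0.1 0.5 0.5]
wedge []
foot_cap [(0.7, 317, 130, array([539.9,  23.6]))]
short_foot [(0.97, 315, 133, array([538.3,  22.6])), (0.72, 186, 157, array([432.3,   4.2]))]
block [(0.82, 185, 157, array([428.9,   3.5])), (0.48, 457, 351, array([ 678.4, -181.9]))]
```

View pics/w10.png

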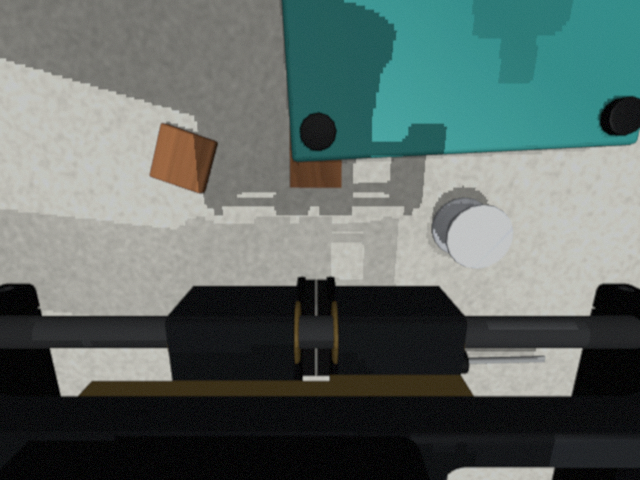

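The wedge is still square under the short foot at (316,172), the stand is level, the bystanders in view are where they were, and the arm is clear.

```bash
python3 -c "
from bench import bot
print(bot.hand_in())"
```

```text
the job is handed in; nothing more can be done
None
```

I pushed the wedge under the short foot until the stand reached its level stop, pressed the cap to about 21 N with the stand holding firm at 52 mm, and handed the job in with the arm clear; no verdict came back.

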